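Take the oldest paint jar from the feed lane and restock behind it

TASK

The small sloped feed lane holds two jars of gold paint, the oldest at the low end against the front stop. First lift that front jar out and stand it upright, wholly on the empty round card disc, so that the second jar slides down to the stop; then load the fresh jar that stands on the table by itself into the lane behind it, standing flat on the slope in line with the other one. Let go of both.

Things in the scene. Friction and masses are not known exactly. Their poses are not given: they have to be found in the camera images.
- lane_stop (a point): Sloped feed lane (fixed): slippery aluminium slide, blue rails, plywood foot. Point on the slide's floor, centre line, at the inner face of the front stop, 22 mm above the table. x runs up the slope (12 degrees), z square to the floor, y across. 170 mm long, 60 mm between rails 6 mm high and 5 mm thick: grip jars in their upper half. Stop 20 mm high. Jars slide down by themselves.
- jar_old_mid (a point): Centre of the oldest paint jar, half-way up; it stands against the stop at the low end of the lane (23 mm up the lane), leaning with it, a second identical jar touching it behind. Round closed white jar, ribbed lid with a gold spot on top, 46 mm diameter, 46 mm high, about 60 g; z is its axis, up through the lid.
- jar_new_mid (a point): Centre of the fresh paint jar, half-way up (23 mm above the table); identical to the others, standing alone on the table left or right of the lane. 46 mm diameter, 46 mm high, about 60 g; z is its axis, up. Loaded behind the second jar it comes to rest 69 mm up the lane from the stop.
- work_card: Empty round flat brown card disc on the table, left or right of the lane, fixed, 142 x 138 mm across, 7 mm thick; origin at the centre of its underside, z up. (A similar disc with walnuts, far at the back left, is not it.)
There are look-alikes about, which are no part of the job. Leave any black look-alike of the work_card alone.

How it is judged:
On the way, in this order (a step that is already met when the one before it is completed fails the run):
1. the oldest jar stands upright on the card disc, let go (horizontal distance between jar_old_mid and work_card below 0.045 m and height (world z) of jar_old_mid between 0.022 and 0.036 m and angle between jar_old_mid's own z axis and vertical below 0.15 rad and contact force between jar_old and the fingers below 0.05 N), for 0.2 s.
2. the fresh jar stands in the lane behind the second jar, which has slid to the stop, let go (x of jar_new_mid in the frame of lane_stop between 0.056 and 0.082 m and y of jar_new_mid in the frame of lane_stop between -0.012 and 0.012 m and z of jar_new_mid in the frame of lane_stop between 0.017 and 0.03 m and angle between the z axis of jar_new_mid and the z axis of lane_stop, either way round below 0.15 rad and angle between jar_new_mid's own z axis and vertical below 0.4 rad and contact force between jar_new and the fingers below 0.05 N), for 0.2 s.
At the end, for the whole second after the job is handed in: The oldest jar stands upright (within 8 deg) on the card disc, centre within 45 mm of its centre; the fresh jar stands flat (within 8 deg) on the lane, centre 56 to 82 mm up the lane from the stop's inner face and within 12 mm of the centre line; both at rest and let go (horizontal distance between jar_old_mid and work_card below 0.045 m and height (world z) of jar_old_mid between 0.022 and 0.036 m and angle between jar_old_mid's own z axis and vertical below 0.15 rad and x of jar_new_mid in the frame of lane_stop between 0.056 and 0.082 m and y of jar_new_mid in the frame of lane_stop between -0.012 and 0.012 m and z of jar_new_mid in the frame of lane_stop between 0.017 and 0.03 m and angle between the z axis of jar_new_mid and the z axis of lane_stop, either way round below 0.15 rad and angle between jar_new_mid's own z axis and vertical below 0.4 rad and linear speed of each of jar_old, jar_new below 0.02 m/s); the robot touches nothing.
It also fails if it takes over 54 s, if anything falls off the work surface, if the arm or the gripper's body presses on something with over 40 N, if the wrist force passes 120 N, or if a joint passes its speed limit or range.

ROBOT

A 6-joint arm with a two-finger parallel gripper is mounted at the origin on the work surface; the furniture and walls round the work are solid. World frame = base frame: x ahead of the robot, y to its left, z up, the work surface at z = 0. Lengths are in m, angles in rad, forces in N, time in s.
With the tool pointing down it reaches from about 0.25 to 0.725 m from the base axis. Payload 9.7 kg.
Tool frame: the origin (TCP) lies at the very end of the fingers, on their centre line; the grasp point (between the pads) lies 19 mm behind it; z points along the fingers, y is the line along which they close (so a half turn about z gives the same grasp; the last joint's range is limited). The gripper opens to 85 mm and grips with 20 to 120 N. Pads are 22 mm wide; open, the fingers measure 114 mm over their backs; the gripper's body (76 mm by 85 mm) begins 54 mm behind the grasp point. The pads swing forward as they close: fully open they stand 13 mm farther back than shut.
Start: joints at [1.211, 0.087, 0.176, 1.66, 0, 1.571], TCP at [0.194, 0.515, 0.202] pointing down, gripper open.
Joint ranges: [-3.13, 3.13], [-0.85, 1.81], [-1.15, 1.24], [-2.2, 2.28], [-1.44, 1.52], [-3.14, 3.14]. Speed limits (rad/s): [2.22, 2.22, 2.57, 3.14, 3.14, 3.14].

INTERFACE

Orientations are given as a 3x3 rotation matrix whose columns are the frame's x, y, z axes.
In Python, from plant import env gives the robot as it stands.
- The arm moves only by the shell command python3 -m jog 'ROWS'. ROWS is a JSON object of lists of equal length, an entry for each row: "linear": the shift along the tool's x, y, z in m, a list of three; "turn": the turn, a rotation vector about the tool's x, y, z in degrees, a list of three; "claw": the opening in per cent of the stroke, from 0 (shut) to 100 (fully open). In form: {"linear": [[x, y, z], ...], "turn": [[rx, ry, rz], ...], "claw": [claw, ...]}. A call has 1 to 5 rows; each row is the pose to reach, as a shift and turn from the pose commanded when the call began, along the tool's axes at that moment; what a row does not reach only later rows make up. A row lasts 1/8 s, in which the tool goes at most 62.5 mm and 10.7 degrees, less where a joint would pass 70% of its speed; a pose out of reach is approached as far as the arm can. A call with a gripper value outside its range is refused whole. The fingers move at their own pace and stop on an object; the grip force is fixed at half the most. Time passes only in rows, so rows that repeat a pose let the fingers close. It gives the time, the measured TCP pose, the force, the opening and the grip force at its end, in the units of the state.
- env.read_state(): the state, without advancing time (a new reading comes with each control period).
- env.snapshot(name): name is "scene" or "top" or "wrist"; returns the picture (420x560x3 uint8, red, green, blue); there is no depth.
- env.get_calibration(name): a dict with "fx", "fy", "cx", "cy" (pixels), "distortion" ([k1, k2, p1, p2, k3] as OpenCV has them; the pictures are not rectified), "cam_to_world" (4x4, takes a point from camera to world coordinates); the wrist camera has in their place "mount" (4x4, takes a point from camera to tool coordinates, whose origin is the TCP and whose axes are the flange's). Camera axes: x right, y down, z forward; pixel columns grow to the right and rows downward; lengths in m; the calibration is good to about 2 mm. A picture is of the moment at which its call begins: read the wrist's pose just before it. get_calibration takes no time and is no camera call.
- env.close_job(): hands the job in; it is judged then, once.
The state is a dict: "time": time; "qpos": joint angles; "joint_vel": joint speeds; "joint_efforts": joint torques, N m; "eef_pos": TCP position; "orientation": TCP orientation; "force": force on the tool from outside, world axes, zero at the start; "torque": the same for the moment, N m; "opening": finger opening in m; "grip_force": force on a finger pad.
Only numpy, scipy, OpenCV 4.12 (cv2) and the standard library are available. Lean on these libraries where they do the work, as an engineer would, in place of code of your own. Each camera call takes 0.05 s, during which the arm holds its last target. There are 200 camera calls.

## Working session

There is one attempt and no reset: what is moved stays moved. The work goes in short steps, Python scripts to look and compute and a shell command to move; the robot and the scene stay as the last step left them, time stands still between calls to the robot, and variables do not carry over. Pictures are saved under pics/ and viewed, at most 10 in all, crops included, and the job is handed in when it is done.

```bash
mkdir -p pics; cat > h.py <<'E'
import numpy as np,cv2
from plant import env
def snap(n,f):
    s=env.read_state(); im=env.snapshot(n); cv2.imwrite('pics/'+f,im[:,:,::-1]); return s,im
def ray(n,uv,s=None):
    c=env.get_calibration(n);K=np.array([[c['fx'],0,c['cx']],[0,c['fy'],c['cy']],[0,0,1.]])
    p=cv2.undistortPoints(np.array([[uv]],float),K,np.array(c['distortion'],float))[0,0]
    if 'mount' in c:
        T=np.eye(4);T[:3,:3]=s['orientation'];T[:3,3]=s['eef_pos'];T=T@np.array(c['mount'])
    else: T=np.array(c['cam_to_world'])
    return T[:3,3],T[:3,:3]@np.array([p[0],p[1],1])
def at(n,uv,z,s=None):
    o,d=ray(n,uv,s); return o+d*(z-o[2])/d[2]
E
python3 - <<'E'
from h import *
snap('top','top.png');s,_=snap('scene','scene.png')
print(s['orientation'],s['eef_pos'],s['opening'],s['time'])
E
```

```text
[[-9.35949363e-01  3.52134310e-01 -4.66891083e-04]
 [ 3.52134620e-01  9.35948546e-01 -1.23618327e-03]
 [ 1.68348777e-06 -1.32141346e-03 -9.99999127e-01]] [0.19355577 0.51453593 0.201389  ] 0.08580735026435447 0.05
```

View pics/top.png

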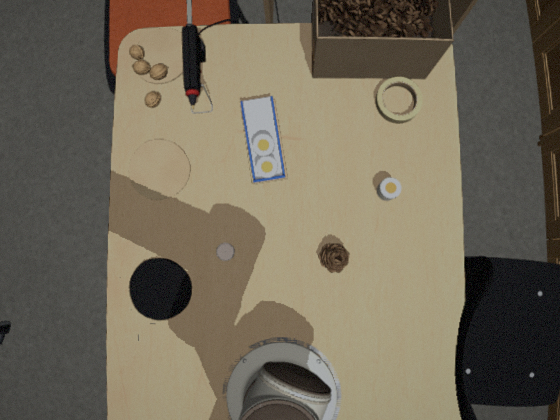

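View pics/scene.png

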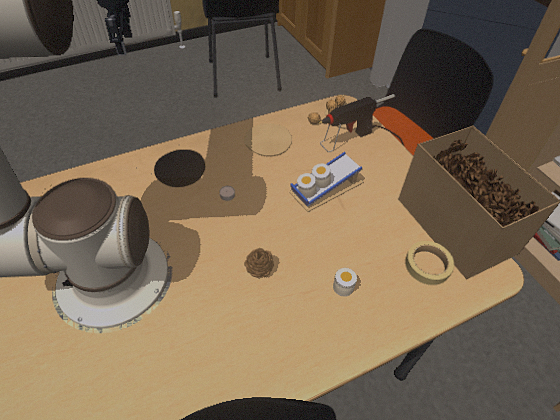

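```bash
python3 - <<'E'
from h import *
import cv2
im=cv2.imread('pics/top.png')
hsv=cv2.cvtColor(im,cv2.COLOR_BGR2HSV)
def gold(n,hs,u,v,r=9):
    w=hs[v-r:v+r,u-r:u+r]; m=(w[...,0]>15)&(w[...,0]<30)&(w[...,1]>110)&(w[...,2]>100)
    y,x=np.nonzero(m); return (x.mean()+u-r,y.mean()+v-r),m.sum()
hs2=cv2.cvtColor(cv2.imread('pics/scene.png'),cv2.COLOR_BGR2HSV)
for nm,z,a,b in [('old',.0718,(267,167),(307,181)),('sec',.0813,(264,145),(320,171)),('new',.046,(391,187),(346,275))]:
    g,k=gold('top',hsv,*a); g2,k2=gold('scene',hs2,*b,r=7)
    print(nm,g,k,at('top',g,z),g2,k2,at('scene',g2,z))
for uv in [(160,137),(160,199),(130,168),(190,168),(160,168)]: print('card',at('top',uv,.007))
for uv in [(241,97),(272,95),(253,182),(285,179)]: print('lane',at('top',uv,.03))
cv2.imwrite('pics/c.png',cv2.resize(im[80:220,110:310],None,fx=4,fy=4,interpolation=cv2.INTER_CUBIC))
E
```

```text
old (np.float64(266.6081081081081), np.float64(166.3108108108108)) 74 [0.48952287 0.02970846 0.0718    ] (np.float64(305.962962962963), np.float64(179.75925925925927)) 54 [0.48814155 0.02741703 0.0718    ]
sec (np.float64(263.02702702702703), np.float64(144.40540540540542)) 74 [0.53335677 0.03673777 0.0813    ] (np.float64(320.23214285714283), np.float64(169.67857142857142)) 56 [0.53114716 0.03563382 0.0813    ]
new (np.float64(390.4507042253521), np.float64(187.1549295774648)) 71 [ 0.4499313  -0.23022823  0.046     ] (np.float64(345.90697674418607), np.float64(275.8837209302326)) 86 [ 0.448685   -0.23144544  0.046     ]
card [0.57292055 0.27651076 0.007     ]
card [0.43094688 0.27159995 0.007     ]
card [0.50222707 0.34413254 0.007     ]
card [0.50041546 0.20498993 0.007     ]
card [0.50123097 0.27383176 0.007     ]
lane [0.65496994 0.08982948 0.03      ]
lane [0.65868536 0.02117742 0.03      ]
lane [0.46397707 0.06132396 0.03      ]
lane [ 0.47023149 -0.00747702  0.03      ]
```

View pics/c.png

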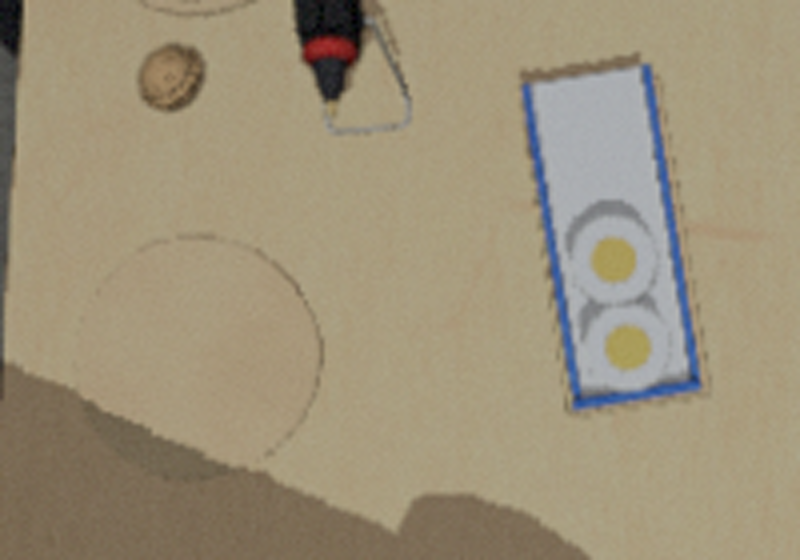

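The top picture shows the lane with its jars' gold spots at (267,166) and (263,144). The fresh jar is at (390,187). The empty card is a faint circle centred on (160,168), about 142 × 139 mm, so its size fits. The scene view agrees within 2 mm.

```bash
cat >> h.py <<'E'
from scipy.spatial.transform import Rotation as Ro
yaw=np.radians(8.7);u=np.array([np.cos(yaw),np.sin(yaw),0]);v=np.array([-np.sin(yaw),np.cos(yaw),0]);zz=np.array([0,0,1.])
c,sn=np.cos(np.radians(12)),np.sin(np.radians(12))
L=np.c_[c*u+sn*zz,v,-sn*u+c*zz]     # lane axes
S=np.array([.476,.0266,.022])
FL=np.diag([-1,1,-1.])
RT=L@FL                              # tilted tool
RV=np.c_[u,v,zz]@FL                  # vertical tool
def lane(x,y,z): return S+L@np.array([x,y,z])
def to(p,R):
    s=env.read_state();R0=np.array(s['orientation'])
    print('lin',np.round(R0.T@(p-s['eef_pos']),4),'turn',np.round(Ro.from_matrix(R0.T@R).as_rotvec(degrees=True),2),'t',s['time'])
E
python3 -c "
from h import *
to(lane(.023,0,.13),RT)"
```

```text
lin [-0.4322 -0.3594  0.0479] turn [ -3.14 -11.75 -29.2 ] t 0.1
```

```bash
python3 -m jog '{"linear":[[-0.04,-0.034,0],[-0.08,-0.068,0],[-0.12,-0.1,0],[-0.16,-0.134,0],[-0.2,-0.167,0]],"turn":[[0,0,-6],[0,0,-12],[0,0,-18],[0,0,-24],[0,0,-29.2]],"claw":[100,100,100,100,100]}'; python3 -c "
from h import *
to(lane(.023,0,.13),RT)"
```

```text
time: 0.72
eef_pos: [0.3225, 0.2865, 0.2019]
orientation: [[-0.988, -0.153, -0.0], [-0.153, 0.988, -0.0], [0.0, -0.0, -1.0]]
force: [0.5, 0.4, 0.0]
opening: 0.0853
grip_force: 0.0
lin [-0.1075 -0.2803  0.048 ] turn [  0.   -12.     0.09] t 0.725
```

```bash
python3 -m jog '{"linear":[[-0.02,-0.055,0.01],[-0.04,-0.11,0.02],[-0.065,-0.165,0.028],[-0.085,-0.22,0.038],[-0.1075,-0.275,0.048]],"turn":[[0,-2.4,0],[0,-4.8,0],[0,-7.2,0],[0,-9.6,0],[0,-12,0]],"claw":[100,100,100,100,100]}'; python3 -m jog '{"linear":[[0,-0.005,0],[0,-0.005,0]],"turn":[[0,0,0],[0,0,0]],"claw":[100,100]}'; python3 - <<'E'
from h import *
to(lane(.023,0,.13),RT)
s,_=snap('wrist','w1.png');np.save('w1.npy',np.c_[s['orientation'],s['eef_pos']])
print(env.get_calibration('wrist')['mount'])
E
```

```text
time: 1.35
eef_pos: [0.4699, 0.0303, 0.1538]
orientation: [[-0.967, -0.149, 0.207], [-0.146, 0.989, 0.031], [-0.21, -0.0, -0.978]]
force: [0.5, -0.0, -0.4]
opening: 0.0858
grip_force: 0.0
time: 1.6
eef_pos: [0.4698, 0.027, 0.1539]
orientation: [[-0.968, -0.148, 0.205], [-0.145, 0.989, 0.031], [-0.207, 0.0, -0.978]]
force: [-0.5, 0.7, 0.5]
opening: 0.0854
grip_force: 0.0
lin [-0.0015 -0.0013  0.0003] turn [-0.02 -0.05 -0.19] t 1.6
[[ 4.98512804e-04 -9.47565716e-01 -3.19560581e-01  8.24825268e-02]
 [ 9.99998731e-01  9.55845875e-04 -1.27429550e-03  1.03137764e-04]
 [ 1.51292939e-03 -3.19559540e-01  9.47564990e-01 -1.71441486e-01]
 [ 0.00000000e+00  0.00000000e+00  0.00000000e+00  1.00000000e+00]]
```

View pics/w1.png

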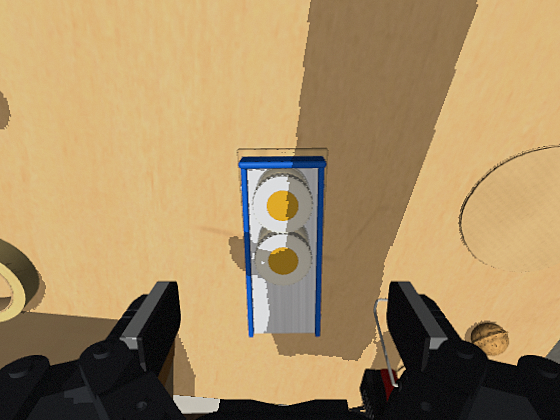

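The wrist picture shows the old jar at (283,206), next to the stop at row 160. The second jar is at (283,261). The rails run straight down the picture, so the yaw is right.

```bash
python3 - <<'E'
from h import *
W=np.load('w1.npy');s=dict(orientation=W[:,:3],eef_pos=W[:,3])
im=cv2.cvtColor(cv2.imread('pics/w1.png'),cv2.COLOR_BGR2HSV)
for (a,b),z in [((283,206),.0718),((283,261),.0813)]:
    w=im[b-18:b+18,a-18:a+18];m=(w[...,0]>15)&(w[...,0]<30)&(w[...,1]>150);y,x=np.nonzero(m)
    uv=(x.mean()+a-18,y.mean()+b-18);p=at('wrist',uv,z,s);print(uv,len(x),p,L.T@(p-S))
for uv in [(243,168),(325,168),(251,334),(318,334)]:
    z=.028+(.0 if uv[1]<200 else .035);p=at('wrist',uv,z,s);print(p,L.T@(p-S))
E
```

```text
(np.float64(282.0735694822888), np.float64(205.30245231607628)) 734 [0.48658941 0.02851688 0.0718    ] [0.02087644 0.00029306 0.04647514]
(np.float64(282.7588996763754), np.float64(260.55016181229774)) 618 [0.5302325  0.03556418 0.0813    ] [0.06609248 0.00065778 0.04657641]
[ 0.48094296 -0.00525606  0.028     ] [ 0.0013135  -0.0322372   0.00585485]
[0.47083408 0.06201278 0.028     ] [0.00149209 0.03578671 0.00581689]
[0.63779911 0.02054007 0.063     ] [ 0.16407019 -0.03046407  0.00704177]
[0.62810784 0.08456968 0.063     ] [0.1641733  0.03429471 0.00701985]
```

```bash
python3 -m jog '{"linear":[[-0.001,0,0.04],[-0.001,0,0.08],[-0.001,0,0.1],[-0.001,0,0.119],[-0.001,0,0.119]],"turn":[[0,0,0],[0,0,0],[0,0,0],[0,0,0],[0,0,0]],"claw":[100,100,100,100,100]}'; python3 -c "
from h import *
to(lane(.022,0.0008,.011),RT)"
```

```text
time: 2.28
eef_pos: [0.4945, 0.0326, 0.0367]
orientation: [[-0.967, -0.152, 0.203], [-0.149, 0.988, 0.032], [-0.205, 0.0, -0.979]]
force: [0.2, 0.1, 0.4]
opening: 0.0859
grip_force: 0.0
lin [-0.0001 -0.0023 -0.0006] turn [ 0.03 -0.15  0.03] t 2.275
```

```bash
python3 -m jog '{"linear":[[0,-0.0015,0],[0,-0.0015,0],[0,-0.0015,0],[0,-0.0015,0],[0,-0.0015,0]],"turn":[[0,0,0],[0,0,0],[0,0,0],[0,0,0],[0,0,0]],"claw":[80,60,45,30,30]}'; python3 -m jog '{"linear":[[0,0,0],[0,0,0],[0,0,0],[0,0,0]],"turn":[[0,0,0],[0,0,0],[0,0,0],[0,0,0]],"claw":[20,10,10,10]}'
```

```text
time: 2.9
eef_pos: [0.4966, 0.0297, 0.0398]
orientation: [[-0.967, -0.149, 0.208], [-0.146, 0.989, 0.032], [-0.21, 0.0, -0.978]]
force: [-4.6, 0.2, 9.5]
opening: 0.0381
grip_force: 58.9
time: 3.4
eef_pos: [0.4966, 0.0297, 0.0398]
orientation: [[-0.967, -0.149, 0.208], [-0.146, 0.989, 0.032], [-0.21, 0.0, -0.978]]
force: [-4.3, -0.3, 9.1]
opening: 0.0384
grip_force: 59.0
```

Opening reads 38 mm instead of 46, with about 10 N of upward force, so I'll look before lifting.

```bash
python3 - <<'E'
from h import *
snap('wrist','w2.png'); snap('scene','s2.png')
a=cv2.imread('pics/w2.png');b=cv2.imread('pics/s2.png')[100:260,240:440]
b=cv2.resize(b,(400,320),interpolation=cv2.INTER_CUBIC);a=cv2.resize(a,(400,300))
cv2.imwrite('pics/both.png',np.hstack([a,b[:300]]))
E
```

```text
(no output)
```

View pics/both.png

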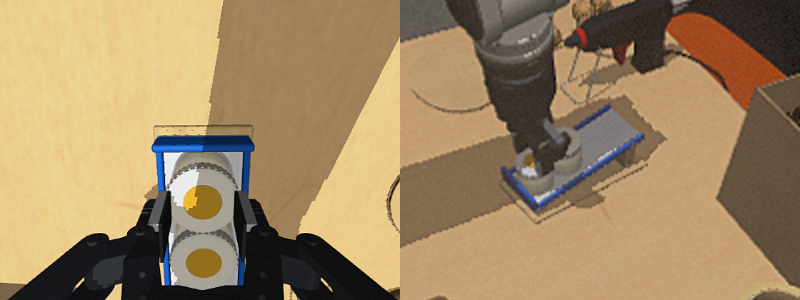

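```bash
python3 - <<'E'
from h import *
s=env.read_state();print('tcp',L.T@(s['eef_pos']-S))
im0=cv2.imread('pics/w2.png');im=cv2.cvtColor(im0,cv2.COLOR_BGR2HSV)
m=((im[...,0]>15)&(im[...,0]<30)&(im[...,1]>150)).astype(np.uint8)
m[:,:200]=0;m[:,370:]=0;m[:220]=0
n,_,st,ce=cv2.connectedComponentsWithStats(m)
for i in range(1,n):
    if st[i,4]<300: continue
    o,d=ray('wrist',ce[i],s);  # intersect lane plane z=.046
    nn=L[:,2];p=o+d*((.046-nn@(o-S))/(nn@d));print(ce[i],st[i],L.T@(p-S))
for uv in [(245,330),(322,330)]:
    o,d=ray('wrist',uv,s);nn=L[:,2];p=o+d*((.036-nn@(o-S))/(nn@d));print(L.T@(p-S))
cv2.imwrite('pics/w2c.png',cv2.resize(im0[160:420,150:430],None,fx=2.2,fy=2.2,interpolation=cv2.INTER_CUBIC))
E
```

```text
tcp [ 2.40728865e-02 -2.00065107e-05  1.31187894e-02]
[283.25779317 282.87976249] [ 257  259   54   48 2021] [2.12499622e-02 4.81967911e-06 4.60000000e-02]
[284.89342693 368.023612  ] [ 260  348   50   41 1567] [0.06648097 0.00071063 0.046     ]
[ 0.05287209 -0.01864262  0.036     ]
[0.05287845 0.01876203 0.036     ]
```

View pics/w2c.png

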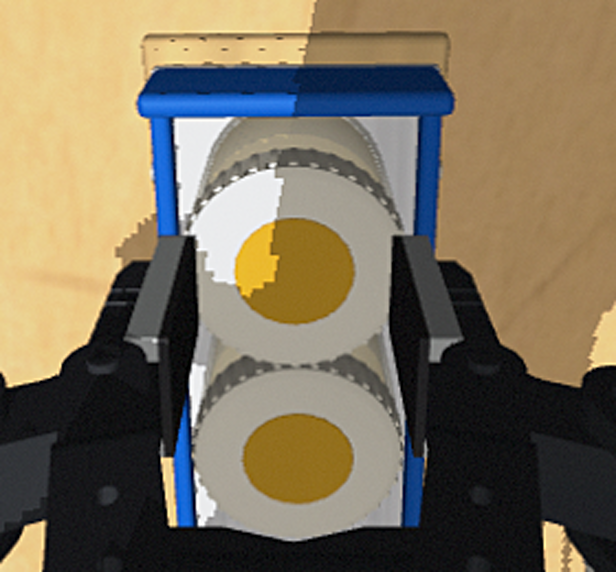

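The old jar is centred between the pads, at lane x=21 against 24 for the TCP, so the grip is on the right jar. I'll lift along its axis and check.

```bash
python3 -m jog '{"linear":[[0,0,-0.01],[0,0,-0.025],[0,0,-0.05],[0,0,-0.08],[0,0,-0.1]],"turn":[[0,0,0],[0,0,0],[0,0,0],[0,0,0],[0,0,0]],"claw":[10,10,10,10,10]}'; python3 -m jog '{"linear":[[0,0,0],[0,0,0]],"turn":[[0,0,0],[0,0,0]],"claw":[10,10]}'; python3 - <<'E'
from h import *
snap('wrist','w3.png'); snap('scene','s3.png')
a=cv2.imread('pics/w3.png');b=cv2.imread('pics/s3.png')[80:240,240:440]
b=cv2.resize(b,(400,320),interpolation=cv2.INTER_CUBIC);a=cv2.resize(a,(400,300))
cv2.imwrite('pics/both3.png',np.hstack([a,b[:300]]))
E
```

```text
time: 4.12
eef_pos: [0.4752, 0.0264, 0.1381]
orientation: [[-0.967, -0.149, 0.207], [-0.146, 0.989, 0.031], [-0.21, -0.0, -0.978]]
force: [-0.0, 0.4, -0.2]
opening: 0.038
grip_force: 60.7
time: 4.38
eef_pos: [0.475, 0.0265, 0.1351]
orientation: [[-0.967, -0.149, 0.205], [-0.146, 0.989, 0.031], [-0.207, 0.0, -0.978]]
force: [0.6, -0.3, -0.8]
opening: 0.038
grip_force: 60.7
```

View pics/both3.png

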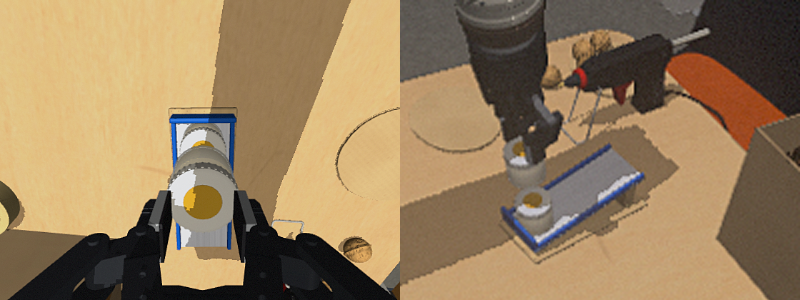

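The jar is held and the second one slid to the stop. Next I need the jar's offset in the tool frame.

```bash
cat >> h.py <<'E'
def held(f):
    c_=env.get_calibration('wrist');im=cv2.cvtColor(cv2.imread('pics/'+f),cv2.COLOR_BGR2HSV)
    m=((im[...,0]>15)&(im[...,0]<30)&(im[...,1]>150)).astype(np.uint8);m[:,:230]=0;m[:,340:]=0;m[:240]=0
    n,_,st,ce=cv2.connectedComponentsWithStats(m);i=1+st[1:,4].argmax()
    s=dict(orientation=np.eye(3),eef_pos=np.zeros(3));print(ce[i],st[i])
    for z in (-.029,-.033,-.037): print(at('wrist',ce[i],z,s))
E
python3 -c "
from h import *
held('w3.png'); C=np.array([.501,.274,.0]);to(C+[0,0,.12],RV)"
```

```text
[283.34760956 282.6688247 ] [ 257  259   54   48 2008]
[ 6.03683996e-04  4.56136595e-05 -2.90000000e-02]
[ 2.90297412e-03  4.72304237e-05 -3.30000000e-02]
[ 5.20226424e-03  4.88471879e-05 -3.70000000e-02]
lin [-0.0585  0.2408  0.0274] turn [-0.   11.91 -0.12] t 4.475
```

```bash
python3 -m jog '{"linear":[[-0.01,0.04,0],[-0.02,0.09,0],[-0.035,0.14,0.005],[-0.05,0.19,0.01],[-0.0585,0.24,0.012]],"turn":[[0,2.4,0],[0,4.8,0],[0,7.2,0],[0,9.6,0],[0,11.9,0]],"claw":[10,10,10,10,10]}';python3 -m jog '{"linear":[[0,0,0],[0,0,0]],"turn":[[0,0,0],[0,0,0]],"claw":[10,10]}'; python3 -c "
from h import *
to(np.array([.501,.274,.021]),RV)"
```

```text
time: 5.1
eef_pos: [0.4983, 0.2744, 0.1348]
orientation: [[-0.989, -0.149, -0.001], [-0.149, 0.989, -0.001], [0.001, -0.001, -1.0]]
force: [1.2, -0.7, -0.3]
opening: 0.0376
grip_force: 60.7
time: 5.35
eef_pos: [0.4981, 0.2724, 0.1351]
orientation: [[-0.989, -0.15, 0.0], [-0.15, 0.989, -0.001], [-0.0, -0.001, -1.0]]
force: [-0.5, -0.1, 0.4]
opening: 0.0379
grip_force: 60.7
lin [-0.003   0.0012  0.1141] turn [-0.05  0.02 -0.08] t 5.35
```

```bash
python3 -m jog '{"linear":[[-0.003,0.001,0.04],[-0.005,0.001,0.08],[-0.005,0.001,0.1],[-0.005,0.001,0.108],[-0.005,0.001,0.112]],"turn":[[0,0,0],[0,0,0],[0,0,0],[0,0,0],[0,0,0]],"claw":[10,10,10,10,10]}';python3 -m jog '{"linear":[[0,0,0.0005],[0,0,0.001],[0,0,0.001]],"turn":[[0,0,0],[0,0,0],[0,0,0]],"claw":[10,10,10]}'
```

```text
time: 5.98
eef_pos: [0.5037, 0.2739, 0.0248]
orientation: [[-0.989, -0.148, 0.003], [-0.148, 0.989, 0.001], [-0.003, 0.0, -1.0]]
force: [-0.2, 0.1, -1.1]
opening: 0.038
grip_force: 60.7
time: 6.35
eef_pos: [0.5037, 0.2747, 0.0236]
orientation: [[-0.989, -0.149, 0.002], [-0.149, 0.989, 0.001], [-0.002, 0.0, -1.0]]
force: [0.1, 0.2, -0.2]
opening: 0.0382
grip_force: 60.7
```

```bash
python3 -m jog '{"linear":[[0,0,0.001],[0,0,0.002],[0,0,0.002]],"turn":[[0,0,0],[0,0,0],[0,0,0]],"claw":[10,10,10]}';python3 -m jog '{"linear":[[0,0,0.001],[0,0,0.0015],[0,0,0.0015]],"turn":[[0,0,0],[0,0,0],[0,0,0]],"claw":[10,10,10]}'
```

```text
time: 6.72
eef_pos: [0.5033, 0.2745, 0.021]
orientation: [[-0.989, -0.149, 0.001], [-0.149, 0.989, 0.0], [-0.001, -0.0, -1.0]]
force: [0.8, 0.2, -0.3]
opening: 0.0378
grip_force: 60.7
time: 7.1
eef_pos: [0.5034, 0.2745, 0.0196]
orientation: [[-0.989, -0.149, 0.002], [-0.149, 0.989, 0.0], [-0.002, -0.0, -1.0]]
force: [-0.7, 0.4, -1.5]
opening: 0.038
grip_force: 60.7
```

```bash
python3 -m jog '{"linear":[[0,0,0.001],[0,0,0.0015],[0,0,0.0015]],"turn":[[0,0,0],[0,0,0],[0,0,0]],"claw":[10,10,10]}'
```

```text
time: 7.48
eef_pos: [0.5035, 0.2745, 0.0185]
orientation: [[-0.989, -0.149, 0.002], [-0.149, 0.989, 0.0], [-0.002, 0.0, -1.0]]
force: [-0.8, -1.9, 3.1]
opening: 0.0382
grip_force: 62.2
```

Contact. Opening gently and backing off upward.

```bash
python3 -m jog '{"linear":[[0,0,0],[0,0,0],[0,0,0],[0,0,0],[0,0,0]],"turn":[[0,0,0],[0,0,0],[0,0,0],[0,0,0],[0,0,0]],"claw":[50,60,75,90,100]}';python3 -m jog '{"linear":[[0,0,0],[0,0,-0.03],[0,0,-0.07],[0,0,-0.12],[0,0,-0.15]],"turn":[[0,0,0],[0,0,0],[0,0,0],[0,0,0],[0,0,0]],"claw":[100,100,100,100,100]}';python3 -m jog '{"linear":[[0,0,0],[0,0,0]],"turn":[[0,0,0],[0,0,0]],"claw":[100,100]}'; python3 - <<'E'
from h import *
s,_=snap('wrist','w4.png')
im=cv2.cvtColor(cv2.imread('pics/w4.png'),cv2.COLOR_BGR2HSV)
m=((im[...,0]>15)&(im[...,0]<30)&(im[...,1]>150)).astype(np.uint8)
n,_,st,ce=cv2.connectedComponentsWithStats(m)
for i in range(1,n):
    if 200<st[i,4]<5000: print(ce[i],st[i],at('wrist',ce[i],.053,s))
to(np.array([.449,-.231,.15]),RV)
snap('top','t4.png')
b=cv2.imread('pics/t4.png')[100:240,100:300];cv2.imwrite('pics/both4.png',np.hstack([cv2.resize(cv2.imread('pics/w4.png'),(400,300)),cv2.resize(b,(400,300))]))
E
```

```text
time: 8.1
eef_pos: [0.5034, 0.2745, 0.0181]
orientation: [[-0.989, -0.149, 0.002], [-0.149, 0.989, 0.0], [-0.002, -0.0, -1.0]]
force: [-1.5, 0.8, -0.7]
opening: 0.0853
grip_force: 0.0
time: 8.72
eef_pos: [0.5036, 0.2747, 0.1709]
orientation: [[-0.989, -0.149, 0.004], [-0.149, 0.989, 0.002], [-0.004, 0.001, -1.0]]
force: [-0.1, 1.1, -0.2]
opening: 0.0858
grip_force: 0.0
time: 8.98
eef_pos: [0.503, 0.2743, 0.1672]
orientation: [[-0.989, -0.149, 0.001], [-0.149, 0.989, -0.0], [-0.001, -0.0, -1.0]]
force: [0.5, -0.6, -0.7]
opening: 0.0852
grip_force: 0.0
[283.21380471 191.68686869] [270 178  28  28 594] [0.50073428 0.27372466 0.053     ]
lin [ 0.1286 -0.4915  0.0171] turn [-0.04 -0.   -0.11] t 9.025
```

View pics/both4.png

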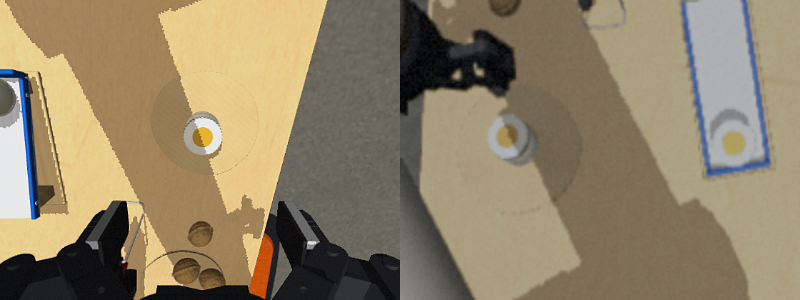

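The old jar stands upright on the card at (0.501, 0.274), and the second is at the stop. On to the fresh jar.

```bash
python3 -m jog '{"linear":[[0.012,-0.05,0],[0.025,-0.1,0],[0.037,-0.15,0],[0.05,-0.2,0],[0.064,-0.245,0]],"turn":[[0,0,0],[0,0,0],[0,0,0],[0,0,0],[0,0,0]],"claw":[100,100,100,100,100]}';python3 -m jog '{"linear":[[0.012,-0.05,0],[0.025,-0.1,0],[0.037,-0.15,0],[0.05,-0.2,0],[0.064,-0.245,0.017]],"turn":[[0,0,0],[0,0,0],[0,0,0],[0,0,0],[0,0,0]],"claw":[100,100,100,100,100]}';python3 -m jog '{"linear":[[0,0,0],[0,0,0]],"turn":[[0,0,0],[0,0,0]],"claw":[100,100]}'; python3 - <<'E'
from h import *
s,_=snap('wrist','w5.png')
im=cv2.cvtColor(cv2.imread('pics/w5.png'),cv2.COLOR_BGR2HSV)
m=((im[...,0]>15)&(im[...,0]<30)&(im[...,1]>150)).astype(np.uint8)
n,_,st,ce=cv2.connectedComponentsWithStats(m)
for i in range(1,n):
    if 200<st[i,4]<5000: print(ce[i],st[i],at('wrist',ce[i],.046,s))
to(np.array([.449,-.231,.013]),RV)
E
```

```text
time: 9.7
eef_pos: [0.4756, 0.021, 0.167]
orientation: [[-0.989, -0.149, 0.0], [-0.149, 0.989, 0.0], [-0.0, 0.0, -1.0]]
force: [1.0, 0.4, -1.0]
opening: 0.0856
grip_force: 0.0
time: 10.32
eef_pos: [0.4496, -0.2311, 0.1507]
orientation: [[-0.989, -0.149, 0.002], [-0.149, 0.989, -0.0], [-0.002, -0.0, -1.0]]
force: [-0.1, -0.2, -0.2]
opening: 0.0856
grip_force: 0.0
time: 10.58
eef_pos: [0.4494, -0.2288, 0.1503]
orientation: [[-0.989, -0.149, 0.001], [-0.149, 0.989, 0.001], [-0.001, 0.001, -1.0]]
force: [-0.2, -1.0, -0.1]
opening: 0.0857
grip_force: 0.0
[280.58566978 194.88006231] [267 181  29  29 642] [ 0.44731276 -0.23129721  0.046     ]
lin [ 0.0013 -0.0025  0.1377] turn [ 0.03  0.08 -0.09] t 10.625
```

```bash
python3 -m jog '{"linear":[[0.002,-0.0015,0.05],[0.002,-0.0015,0.1],[0.002,-0.0015,0.125],[0.002,-0.0015,0.136],[0.002,-0.0015,0.136]],"turn":[[0,0,0],[0,0,0],[0,0,0],[0,0,0],[0,0,0]],"claw":[100,100,100,100,100]}';python3 -m jog '{"linear":[[0,0,0],[0,0,0],[0,0,0],[0,0,0],[0,0,0]],"turn":[[0,0,0],[0,0,0],[0,0,0],[0,0,0],[0,0,0]],"claw":[80,60,45,30,30]}'; python3 -m jog '{"linear":[[0,0,0],[0,0,0],[0,0,0]],"turn":[[0,0,0],[0,0,0],[0,0,0]],"claw":[20,10,10]}';python3 -m jog '{"linear":[[0,0,-0.02],[0,0,-0.06],[0,0,-0.1],[0,0,-0.15],[0,0,-0.16]],"turn":[[0,0,0],[0,0,0],[0,0,0],[0,0,0],[0,0,0]],"claw":[10,10,10,10,10]}';python3 -m jog '{"linear":[[0,0,0],[0,0,0]],"turn":[[0,0,0],[0,0,0]],"claw":[10,10]}'; python3 - <<'E'
from h import *
s,_=snap('wrist','w6.png');held('w6.png')
to(lane(.075,0.0005,.075),RT)
E
```

```text
time: 11.25
eef_pos: [0.4486, -0.2303, 0.0152]
orientation: [[-0.989, -0.15, 0.002], [-0.15, 0.989, 0.0], [-0.002, 0.0, -1.0]]
force: [0.8, -0.4, 1.2]
opening: 0.0856
grip_force: 0.0
time: 11.88
eef_pos: [0.449, -0.231, 0.0162]
orientation: [[-0.989, -0.149, 0.004], [-0.149, 0.989, -0.0], [-0.004, -0.001, -1.0]]
force: [-0.2, 2.5, 7.7]
opening: 0.0259
grip_force: 3.8
time: 12.25
eef_pos: [0.4496, -0.2288, 0.0184]
orientation: [[-0.989, -0.151, 0.006], [-0.151, 0.989, 0.004], [-0.007, 0.003, -1.0]]
force: [-5.0, 18.2, 30.3]
opening: 0.0089
grip_force: 14.0
time: 12.88
eef_pos: [0.4491, -0.2316, 0.1786]
orientation: [[-0.989, -0.149, 0.006], [-0.149, 0.989, -0.002], [-0.006, -0.003, -1.0]]
force: [-0.2, 0.2, -0.9]
opening: 0.0087
grip_force: 0.0
time: 13.12
eef_pos: [0.4475, -0.2307, 0.1733]
orientation: [[-0.989, -0.149, -0.0], [-0.149, 0.989, 0.001], [0.0, 0.001, -1.0]]
force: [-0.5, 0.2, 0.2]
opening: 0.0085
grip_force: 0.0
[270. 268.] [270 268   1   1   1]
[ 0.00780245 -0.00584766 -0.029     ]
[ 0.00989794 -0.00568052 -0.033     ]
[ 0.01199343 -0.00551338 -0.037     ]
lin [-0.1244  0.2507  0.0627] turn [  0.07 -12.01  -0.13] t 13.175
```

View pics/w6.png

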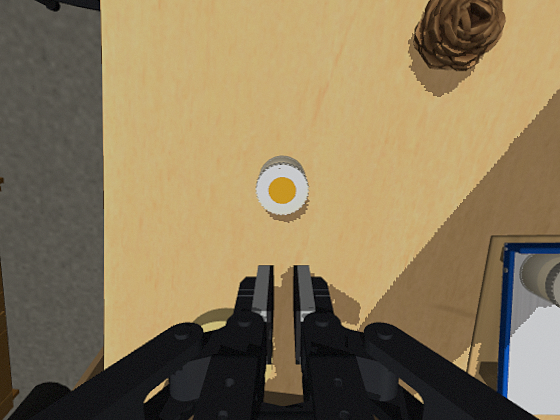

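The fingers missed: they shut to 9 mm and the jar is still upright at (282,190). I'll check where the TCP projects against the visible fingertips, and where the jar is now.

```bash
python3 - <<'E'
from h import *
c_=env.get_calibration('wrist');M=np.linalg.inv(np.array(c_['mount']));K=np.array([[c_['fx'],0,c_['cx']],[0,c_['fy'],c_['cy']],[0,0,1.]])
P=np.array([[x,y,z] for z in (0,-.019) for x in (-.011,0,.011) for y in (0,.0045)])
print(np.c_[P*1e3,cv2.projectPoints(P,cv2.Rodrigues(M[:3,:3])[0],M[:3,3],K,np.array(c_['distortion']))[0][:,0]].round(1))
s=env.read_state();p=at('wrist',(282,190),.046,s);print(p,np.array(s['orientation']).T@(p-s['eef_pos']),s['eef_pos'])
E
```

```text
[[-11.    0.    0.  283.4 274.1]
 [-11.    4.5   0.  291.8 274.1]
 [  0.    0.    0.  283.4 255.3]
 [  0.    4.5   0.  292.  255.3]
 [ 11.    0.    0.  283.4 235.8]
 [ 11.    4.5   0.  292.2 235.8]
 [-11.    0.  -19.  283.3 293.4]
 [-11.    4.5 -19.  292.7 293.4]
 [  0.    0.  -19.  283.3 272.9]
 [  0.    4.5 -19.  292.9 272.9]
 [ 11.    0.  -19.  283.4 251.6]
 [ 11.    4.5 -19.  293.1 251.6]]
[ 0.44734564 -0.23184893  0.046     ] [ 0.00023413 -0.0012827   0.12731484] [ 0.44743755 -0.23071483  0.17331643]
```

Tips at row 265, the force pattern and the 38 mm lid-edge grip all point the same way: the real fingertips end about 30 mm behind the reported TCP. The first grip held only the lid's rim, and this time the fingers closed on the lid. The jar hasn't moved, so I'll go in about 28 mm lower, in force-checked steps.

```bash
python3 -m jog '{"linear":[[0,-0.001,0],[0,-0.001,0],[0,-0.001,0],[0,-0.001,0.03],[0,-0.001,0.08]],"turn":[[0,0,0],[0,0,0],[0,0,0],[0,0,0],[0,0,0]],"claw":[100,100,100,100,100]}';python3 -m jog '{"linear":[[0,0,0.04],[0,0,0.08],[0,0,0.08]],"turn":[[0,0,0],[0,0,0],[0,0,0]],"claw":[100,100,100]}'; python3 -m jog '{"linear":[[0,0,0.01],[0,0,0.018],[0,0,0.018]],"turn":[[0,0,0],[0,0,0],[0,0,0]],"claw":[100,100,100]}'
```

```text
time: 13.8
eef_pos: [0.4494, -0.2325, 0.0955]
orientation: [[-0.989, -0.149, 0.005], [-0.149, 0.989, -0.001], [-0.005, -0.002, -1.0]]
force: [0.7, 0.2, 0.3]
opening: 0.0855
grip_force: 0.0
time: 14.18
eef_pos: [0.4464, -0.2309, 0.0124]
orientation: [[-0.989, -0.149, -0.003], [-0.149, 0.989, 0.003], [0.003, 0.003, -1.0]]
force: [-0.6, -0.1, -0.2]
opening: 0.0855
grip_force: 0.0
time: 14.55
eef_pos: [0.4485, -0.232, -0.0029]
orientation: [[-0.989, -0.149, 0.002], [-0.149, 0.989, 0.0], [-0.002, -0.0, -1.0]]
force: [0.9, -0.4, 0.3]
opening: 0.0856
grip_force: 0.0
```

```bash
python3 -m jog '{"linear":[[0,0,0.004],[0,0,0.008],[0,0,0.01],[0,0,0.01]],"turn":[[0,0,0],[0,0,0],[0,0,0],[0,0,0]],"claw":[100,100,100,100]}';  python3 -m jog '{"linear":[[0,0,0],[0,0,0],[0,0,0],[0,0,0],[0,0,0]],"turn":[[0,0,0],[0,0,0],[0,0,0],[0,0,0],[0,0,0]],"claw":[80,60,40,30,30]}'; python3 -c "
from h import *
snap('wrist','w7.png');held('w7.png')"
```

```text
time: 15.05
eef_pos: [0.4484, -0.2319, -0.0132]
orientation: [[-0.989, -0.149, 0.001], [-0.149, 0.989, 0.0], [-0.002, 0.0, -1.0]]
force: [0.3, 0.2, 1.0]
opening: 0.0854
grip_force: 0.0
time: 15.68
eef_pos: [0.4488, -0.2321, -0.0126]
orientation: [[-0.989, -0.149, 0.003], [-0.149, 0.989, -0.0], [-0.002, -0.001, -1.0]]
force: [-0.1, 0.6, 6.0]
opening: 0.043
grip_force: 61.4
[283.29205176 321.52421442] [ 252  295   64   54 2705]
[-1.96821994e-02 -7.65186622e-06 -2.90000000e-02]
[-1.68146631e-02 -4.53002446e-06 -3.30000000e-02]
[-1.39471268e-02 -1.40818269e-06 -3.70000000e-02]
```

```bash
python3 -m jog '{"linear":[[0,0,-0.02],[0,0,-0.06],[0,0,-0.1],[0,0,-0.14],[0,0,-0.15]],"turn":[[0,0,0],[0,0,0],[0,0,0],[0,0,0],[0,0,0]],"claw":[30,30,30,30,30]}';python3 -m jog '{"linear":[[-0.025,0.05,0],[-0.05,0.1,0],[-0.075,0.15,0],[-0.1,0.2,0],[-0.124,0.25,0]],"turn":[[0,-2.4,0],[0,-4.8,0],[0,-7.2,0],[0,-9.6,0],[0,-12,0]],"claw":[30,30,30,30,30]}';python3 -m jog '{"linear":[[0,0,0],[0,0,0]],"turn":[[0,0,0],[0,0,0]],"claw":[30,30]}';python3 -c "
from h import *
s=env.read_state();print(L.T@(s['eef_pos']-S))
snap('wrist','w8.png');held('w8.png')
to(lane(.075,0.0003,-.005),RT)"
```

```text
time: 16.35
eef_pos: [0.4491, -0.2324, 0.1393]
orientation: [[-0.989, -0.149, 0.005], [-0.149, 0.989, -0.001], [-0.004, -0.002, -1.0]]
force: [0.1, -0.7, -0.9]
opening: 0.0436
grip_force: 61.1
time: 16.98
eef_pos: [0.5334, 0.0356, 0.1359]
orientation: [[-0.967, -0.149, 0.207], [-0.146, 0.989, 0.032], [-0.21, 0.0, -0.978]]
force: [0.3, -0.8, -1.1]
opening: 0.0433
grip_force: 61.1
time: 17.23
eef_pos: [0.5329, 0.0337, 0.1361]
orientation: [[-0.967, -0.15, 0.205], [-0.147, 0.989, 0.031], [-0.208, -0.0, -0.978]]
force: [0.4, -0.4, -1.4]
opening: 0.0429
grip_force: 61.2
[ 0.07981585 -0.00154876  0.09970787]
[283.28407832 321.50609531] [ 252  295   64   54 2707]
[-1.96216770e-02  3.12791531e-05 -2.90000000e-02]
[-1.67544130e-02  3.33001266e-05 -3.30000000e-02]
[-1.38871490e-02  3.53211001e-05 -3.70000000e-02]
lin [0.005  0.0025 0.1049] turn [-0.04  0.01 -0.13] t 17.275
```

```bash
python3 -m jog '{"linear":[[0.004,0.002,0.03],[0.004,0.002,0.06],[0.004,0.002,0.085],[0.004,0.002,0.104],[0.004,0.002,0.104]],"turn":[[0,0,0],[0,0,0],[0,0,0],[0,0,0],[0,0,0]],"claw":[30,30,30,30,30]}';python3 -m jog '{"linear":[[0,0,0.002],[0,0,0.004],[0,0,0.005],[0,0,0.005]],"turn":[[0,0,0],[0,0,0],[0,0,0],[0,0,0]],"claw":[30,30,30,30]}';python3 -c "
from h import *
s=env.read_state();print(L.T@(s['eef_pos']-S))"
```

```text
time: 17.9
eef_pos: [0.5497, 0.037, 0.0327]
orientation: [[-0.968, -0.147, 0.204], [-0.144, 0.989, 0.031], [-0.206, 0.0, -0.979]]
force: [0.3, 0.6, 0.6]
opening: 0.0431
grip_force: 61.2
time: 18.4
eef_pos: [0.552, 0.0386, 0.0299]
orientation: [[-0.967, -0.149, 0.208], [-0.146, 0.989, 0.031], [-0.21, -0.0, -0.978]]
force: [-0.2, -1.1, -1.1]
opening: 0.0432
grip_force: 61.2
[ 0.07691688  0.00039302 -0.00822458]
```

Bottom should be about 4 mm above the floor. Stepping down to contact.

```bash
python3 -m jog '{"linear":[[0,0,0.001],[0,0,0.002],[0,0,0.002]],"turn":[[0,0,0],[0,0,0],[0,0,0]],"claw":[30,30,30]}';python3 -m jog '{"linear":[[0,0,0.001],[0,0,0.0015],[0,0,0.0015]],"turn":[[0,0,0],[0,0,0],[0,0,0]],"claw":[30,30,30]}'
```

```text
time: 18.77
eef_pos: [0.5523, 0.0387, 0.0277]
orientation: [[-0.967, -0.149, 0.207], [-0.146, 0.989, 0.031], [-0.209, 0.0, -0.978]]
force: [0.3, 0.2, -1.0]
opening: 0.0435
grip_force: 61.2
time: 19.15
eef_pos: [0.5526, 0.0387, 0.0262]
orientation: [[-0.967, -0.149, 0.207], [-0.146, 0.989, 0.031], [-0.21, -0.0, -0.978]]
force: [-0.5, 0.5, -0.6]
opening: 0.043
grip_force: 61.2
```

```bash
python3 -m jog '{"linear":[[0,0,0.001],[0,0,0.001],[0,0,0.001]],"turn":[[0,0,0],[0,0,0],[0,0,0]],"claw":[30,30,30]}';python3 -m jog '{"linear":[[0,0,0.001],[0,0,0.001],[0,0,0.001]],"turn":[[0,0,0],[0,0,0],[0,0,0]],"claw":[30,30,30]}'
```

```text
time: 19.52
eef_pos: [0.5533, 0.0387, 0.026]
orientation: [[-0.967, -0.149, 0.208], [-0.146, 0.989, 0.031], [-0.211, -0.0, -0.978]]
force: [-1.9, -0.5, 5.2]
opening: 0.043
grip_force: 61.8
time: 19.9
eef_pos: [0.5539, 0.0388, 0.0261]
orientation: [[-0.966, -0.149, 0.21], [-0.146, 0.989, 0.032], [-0.212, -0.0, -0.977]]
force: [-4.4, -0.4, 12.2]
opening: 0.0429
grip_force: 62.5
```

Floor contact. Back off 0.5 mm, release, and retreat along the axis.

```bash
python3 -m jog '{"linear":[[0,0,-0.001],[0,0,-0.001],[0,0,-0.001],[0,0,-0.001],[0,0,-0.001]],"turn":[[0,0,0],[0,0,0],[0,0,0],[0,0,0],[0,0,0]],"claw":[30,60,75,90,100]}';python3 -m jog '{"linear":[[0,0,0],[0,0,-0.02],[0,0,-0.06],[0,0,-0.1],[0,0,-0.14]],"turn":[[0,0,0],[0,0,0],[0,0,0],[0,0,0],[0,0,0]],"claw":[100,100,100,100,100]}';python3 -m jog '{"linear":[[0,0,0],[0,0,0]],"turn":[[0,0,0],[0,0,0]],"claw":[100,100]}'; python3 - <<'E'
from h import *
s,_=snap('wrist','w9.png');snap('scene','s9.png')
im=cv2.cvtColor(cv2.imread('pics/w9.png'),cv2.COLOR_BGR2HSV)
m=((im[...,0]>15)&(im[...,0]<30)&(im[...,1]>150)).astype(np.uint8)
n,_,st,ce=cv2.connectedComponentsWithStats(m)
for i in range(1,n):
    if 200<st[i,4]<5000:
        o,d=ray('wrist',ce[i],s);nn=L[:,2];p=o+d*((.046-nn@(o-S))/(nn@d));print(ce[i],L.T@(p-S))
b=cv2.imread('pics/s9.png')[90:240,230:430]
cv2.imwrite('pics/both9.png',np.hstack([cv2.resize(cv2.imread('pics/w9.png'),(400,300)),cv2.resize(b,(400,300))]))
E
```

```text
time: 20.52
eef_pos: [0.5528, 0.0387, 0.0251]
orientation: [[-0.967, -0.149, 0.207], [-0.146, 0.989, 0.031], [-0.209, 0.0, -0.978]]
force: [0.3, 0.5, 0.1]
opening: 0.0857
grip_force: 0.0
time: 21.15
eef_pos: [0.5235, 0.0343, 0.1635]
orientation: [[-0.967, -0.149, 0.207], [-0.146, 0.989, 0.031], [-0.21, -0.0, -0.978]]
force: [-0.4, -0.3, -0.2]
opening: 0.0856
grip_force: 0.0
time: 21.4
eef_pos: [0.5238, 0.0343, 0.1616]
orientation: [[-0.967, -0.149, 0.207], [-0.146, 0.989, 0.031], [-0.209, 0.0, -0.978]]
force: [-0.3, -0.6, 0.0]
opening: 0.0857
grip_force: 0.0
[282.98920086 130.42116631] [0.0211814  0.00016838 0.046     ]
[282.65503876 193.67054264] [ 0.06603912 -0.00014446  0.046     ]
```

View pics/both9.png

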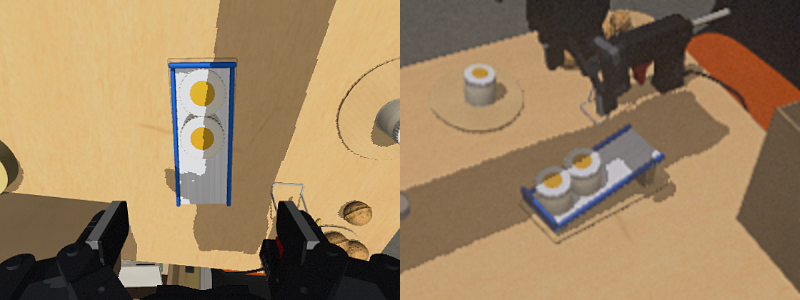

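Both jars in the lane stand flat at about 23 and 68 mm, on the centre line. The old jar is upright on the card. Handing in.

```bash
python3 -c "
from h import *
print(env.close_job())"
```

```text
the job is handed in; nothing more can be done
None
```

The job is handed in at about 21.5 s; by the last pictures the old jar stands upright on the card disc and the fresh jar stands flat in the lane behind the second, both let go, after one missed grasp of the fresh jar that pressed its lid with about 30 N but did not displace it.

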